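Sort sealed canisters by heft into sprung rack lanes

TASK

The two steel canisters look alike, but each is hollow, filled or solid: lift each one briefly to feel its weight, then put it in the lane of its class (one stud on the lane's front end: hollow, two studs: filled, three studs: solid). Set it on the lane's deck, slide it gently back until it meets the sprung buffer, and lower it upright into the pocket there, then let go; the pockets are not where they were last time, so find them by feel and do not push hard or let it drop. Leave the other things on the worktop alone.

Things in the scene. Friction and masses are not known exactly. Their poses are not given: they have to be found in the camera images.
- canister_1: sealed upright steel canister, 40 mm diameter, 62 mm tall; origin: centre of its underside, z along its axis. Hollow (80 g), filled (190 g) or solid (400 g), each within 10%, with a core that can rattle by 2 mm; the two look alike but are never of one class.
- canister_2: the same kind of canister as canister_1, of another class.
- lane_1: lane for HOLLOW canisters: one stud on its front end. Lanes are alike aluminium channels, fixed, and swap places between starts. Origin: middle of its underside, 12 mm above the worktop; +x along the lane to its closed far end, z up. 216 mm long, 46 mm between side walls (5 mm thick, 24 mm high, from x = -78 mm). All heights from the origin. Flat deck 12 mm high from x = -108 mm to at least +15 mm; then the pocket.
- lane_2: lane for FILLED canisters: two studs; otherwise like lane_1. Pocket of every lane: 43 mm long, floor 3 mm high, from the deck edge to a sprung rubber buffer (upright face 3 to 24 mm high, yields 1.5 N per mm, up to 8 mm). Every lane's bed is sprung too: from 5 N downward load it sinks, 1.5 N per mm, up to 6 mm; a resting canister does not sink it.
- lane_3: lane for SOLID canisters: three studs; otherwise like lane_1. In every lane deck edge, pocket and buffer sit on a clamped carriage whose place is NOT measured and differs by lane: deck edge anywhere from x = +15 to +48 mm, buffer face 43 mm behind it (+58 to +91 mm). The last part of the deck is 0.5 mm lower.
- rack: dark steel plate, 226 x 246 x 4 mm, fixed to the worktop; the three lanes stand on it side by side, 80 mm apart, each on four 8 mm legs. Origin: centre of its underside; x along the lanes, which are parallel to it
- weight_case: closed dark case, 123 x 165 x 44 mm, fixed; not needed. Origin: centre of its underside
- eraser: eraser 21 x 34 x 13 mm, bystander; origin: centre of its underside
- glue_stick: white round glue stick lying down, 27 x 96 x 27 mm, bystander; origin: centre of its underside
- tape_roll: roll of tape lying flat, 100 mm in diameter, 18 mm high, stuck down, bystander; origin: centre of its underside
- stapler: stapler 36 x 128 x 65 mm, bystander; origin: centre of its underside
- mug: mug 82 x 114 x 91 mm, stuck down, bystander; origin: centre of its underside

How it is judged:
On the way, in this order (a step that is already met when the one before it is completed fails the run):
1. a canister is lifted clear of everything (height (world z) of any of canister_1, canister_2 above 0.035 m), for 0.3 s.
2. one canister stands in the pocket of its class's lane, let go ((((z of canister_1 in the frame of lane_1 below 0.006 m and x of canister_1 in the frame of lane_1 between 0.025 and 0.08 m and y of canister_1 in the frame of lane_1 between -0.01 and 0.01 m and angle between canister_1's own z axis and vertical below 0.12 rad and linear speed of canister_1 below 0.03 m/s and contact force between canister_1 and the fingers below 0.1 N and contact force between canister_1 and lane_1 between 0.3 and 1.25 N) or (z of canister_1 in the frame of lane_2 below 0.006 m and x of canister_1 in the frame of lane_2 between 0.025 and 0.08 m and y of canister_1 in the frame of lane_2 between -0.01 and 0.01 m and angle between canister_1's own z axis and vertical below 0.12 rad and linear speed of canister_1 below 0.03 m/s and contact force between canister_1 and the fingers below 0.1 N and contact force between canister_1 and lane_2 between 1.35 and 2.85 N) or (z of canister_1 in the frame of lane_3 below 0.006 m and x of canister_1 in the frame of lane_3 between 0.025 and 0.08 m and y of canister_1 in the frame of lane_3 between -0.01 and 0.01 m and angle between canister_1's own z axis and vertical below 0.12 rad and linear speed of canister_1 below 0.03 m/s and contact force between canister_1 and the fingers below 0.1 N and contact force between canister_1 and lane_3 above 3 N)) or ((z of canister_2 in the frame of lane_1 below 0.006 m and x of canister_2 in the frame of lane_1 between 0.025 and 0.08 m and y of canister_2 in the frame of lane_1 between -0.01 and 0.01 m and angle between canister_2's own z axis and vertical below 0.12 rad and linear speed of canister_2 below 0.03 m/s and contact force between canister_2 and the fingers below 0.1 N and contact force between canister_2 and lane_1 between 0.3 and 1.25 N) or (z of canister_2 in the frame of lane_2 below 0.006 m and x of canister_2 in the frame of lane_2 between 0.025 and 0.08 m and y of canister_2 in the frame of lane_2 between -0.01 and 0.01 m and angle between canister_2's own z axis and vertical below 0.12 rad and linear speed of canister_2 below 0.03 m/s and contact force between canister_2 and the fingers below 0.1 N and contact force between canister_2 and lane_2 between 1.35 and 2.85 N) or (z of canister_2 in the frame of lane_3 below 0.006 m and x of canister_2 in the frame of lane_3 between 0.025 and 0.08 m and y of canister_2 in the frame of lane_3 between -0.01 and 0.01 m and angle between canister_2's own z axis and vertical below 0.12 rad and linear speed of canister_2 below 0.03 m/s and contact force between canister_2 and the fingers below 0.1 N and contact force between canister_2 and lane_3 above 3 N)))), for 0.3 s.
At the end, for the whole second after the job is handed in: each canister stands upright (within 0.12 rad), at rest and let go, on the floor of the pocket (underside less than 6 mm above the lane's origin) of the lane of its own class; the third lane is empty (((z of canister_1 in the frame of lane_1 below 0.006 m and x of canister_1 in the frame of lane_1 between 0.025 and 0.08 m and y of canister_1 in the frame of lane_1 between -0.01 and 0.01 m and angle between canister_1's own z axis and vertical below 0.12 rad and linear speed of canister_1 below 0.03 m/s and contact force between canister_1 and the fingers below 0.1 N and contact force between canister_1 and lane_1 between 0.3 and 1.25 N) or (z of canister_1 in the frame of lane_2 below 0.006 m and x of canister_1 in the frame of lane_2 between 0.025 and 0.08 m and y of canister_1 in the frame of lane_2 between -0.01 and 0.01 m and angle between canister_1's own z axis and vertical below 0.12 rad and linear speed of canister_1 below 0.03 m/s and contact force between canister_1 and the fingers below 0.1 N and contact force between canister_1 and lane_2 between 1.35 and 2.85 N) or (z of canister_1 in the frame of lane_3 below 0.006 m and x of canister_1 in the frame of lane_3 between 0.025 and 0.08 m and y of canister_1 in the frame of lane_3 between -0.01 and 0.01 m and angle between canister_1's own z axis and vertical below 0.12 rad and linear speed of canister_1 below 0.03 m/s and contact force between canister_1 and the fingers below 0.1 N and contact force between canister_1 and lane_3 above 3 N)) and ((z of canister_2 in the frame of lane_1 below 0.006 m and x of canister_2 in the frame of lane_1 between 0.025 and 0.08 m and y of canister_2 in the frame of lane_1 between -0.01 and 0.01 m and angle between canister_2's own z axis and vertical below 0.12 rad and linear speed of canister_2 below 0.03 m/s and contact force between canister_2 and the fingers below 0.1 N and contact force between canister_2 and lane_1 between 0.3 and 1.25 N) or (z of canister_2 in the frame of lane_2 below 0.006 m and x of canister_2 in the frame of lane_2 between 0.025 and 0.08 m and y of canister_2 in the frame of lane_2 between -0.01 and 0.01 m and angle between canister_2's own z axis and vertical below 0.12 rad and linear speed of canister_2 below 0.03 m/s and contact force between canister_2 and the fingers below 0.1 N and contact force between canister_2 and lane_2 between 1.35 and 2.85 N) or (z of canister_2 in the frame of lane_3 below 0.006 m and x of canister_2 in the frame of lane_3 between 0.025 and 0.08 m and y of canister_2 in the frame of lane_3 between -0.01 and 0.01 m and angle between canister_2's own z axis and vertical below 0.12 rad and linear speed of canister_2 below 0.03 m/s and contact force between canister_2 and the fingers below 0.1 N and contact force between canister_2 and lane_3 above 3 N))); the robot touches nothing.
It fails at once if a canister is pushed or dropped against a lane with more than 25 N (contact force between any of canister_1, canister_2 and lane_1 above 25 N or contact force between any of canister_1, canister_2 and lane_2 above 25 N or contact force between any of canister_1, canister_2 and lane_3 above 25 N).
It fails at once if the gripper presses on a lane or the rack with more than 25 N (contact force between the fingers and lane_1 above 25 N or contact force between the fingers and lane_2 above 25 N or contact force between the fingers and lane_3 above 25 N or contact force between the fingers and rack above 25 N).
It fails at once if a canister is knocked over (angle between any of canister_1, canister_2's own z axis and vertical above 0.7 rad).
It fails at once if a bystander is shifted by more than 30 mm (distance of any of eraser, glue_stick, stapler from where it was at the start of the episode above 0.03 m).
It also fails if it takes over 64 s, if anything falls off the work surface, if the arm or the gripper's body presses on something with over 40 N, if the wrist force passes 120 N, or if a joint passes its speed limit or range.

ROBOT

A 7-joint arm with a two-finger parallel gripper is mounted at the origin on a cart in front of the work surface, level with it; the furniture and walls round the work are solid. World frame = base frame: x ahead of the robot, y to its left, z up, the work surface at z = 0. Lengths are in m, angles in rad, forces in N, time in s.
With the tool pointing down it reaches from about 0.425 to 0.925 m from the base axis. Payload 6.8 kg.
Tool frame: the origin (TCP) lies midway between the tips of the shut fingers; the grasp point (between the pads) lies r.grasp_offset behind it (r.grasp_offset is the distance from the TCP to the grasp point, in m); z points along the fingers, y is the direction in which the jaws open and shut (so a half turn about z gives the same grasp; the last joint's range is limited). The gripper opens to 85 mm and grips with 20 to 120 N. Pads are 22 mm wide; open, the fingers measure 114 mm over their backs; the gripper's body (76 mm by 85 mm) begins 54 mm behind the grasp point. The pads swing forward as they close: fully open they stand 13 mm farther back than shut.
Start: joints at [-1.357, 0.477, 0.022, 1.555, -0.011, 1.109, -0.083], TCP at [0.213, 0.64, 0.231] pointing down, gripper open.
Joint ranges: [-2.96, 2.96], [-0.34, 2.1], [-1.41, 1.46], [0.24, 2.44], [-1.37, 4.51], [0.17, 1.92], [-2.96, 2.96]. Speed limits (rad/s): [2.39, 2.39, 3.14, 3.14, 3.14, 3.14, 3.14].

INTERFACE

Orientations are given as a rotation vector (axis times angle).
In Python, from bench import r gives the robot as it stands. The module is installed in compiled form; this text tells all that it offers.
- The arm moves only by the tool send_rows, never from a script. Its argument "moves" is one flat list of numbers, 4 for each row, row after row: the shift along the tool's x, y, z in mm, then the turn about the tool's z in degrees. A call has 1 to 8 rows; each row is the pose to reach, as a shift and turn from the pose commanded when the call began, along the tool's axes at that moment; what a row does not reach only later rows make up. A row lasts 1/8 s, in which the tool goes at most 62.5 mm and 10.7 degrees, less where a joint would pass 70% of its speed; a pose out of reach is approached as far as the arm can. A call with a gripper value outside its range is refused whole. "hand" is the closure, from 0 (fully open) to 1 (shut), set as the call begins (left out, the last holds). The fingers move at their own pace and stop on an object; "newtons" is the grip in N (left out, the last holds). Time passes only in rows, so rows that repeat a pose let the fingers close. It gives the time, the measured TCP pose, the force and the opening at its end, in the units of the state.
- r.get_obs(): the state, without advancing time (a new reading comes with each control period).
- r.grab_frame(name): name is "scene" or "top" or "wrist"; returns a dict with "img" (384x512x3 uint8, red, green, blue), "mtx" (3x3 intrinsics, pixels), "D" ([k1, k2, p1, p2, k3] as OpenCV has them; the pictures are not rectified), "world_to_cam" (4x4, takes a point from world to camera coordinates). Camera axes: x right, y up, looking along -z (the intrinsics and any distortion apply to the point x, -y, -z); pixel columns grow to the right and rows downward; lengths in m; the calibration is good to about 2 mm. A picture is of the moment at which its call begins. There is no depth.
- r.hand_in(): hands the job in, once; it reports no verdict.
The state is a dict: "clock": time; "joints": joint angles; "qvel": joint speeds; "tau": joint torques, N m; "tcp_pos": TCP position; "orientation": TCP orientation; "contact_force": force on the tool from outside, world axes, zero at the start; "moment": the same for the moment, N m; "grip_width": finger opening in m.
Only numpy, scipy, OpenCV 4.12 (cv2) and the standard library are available. Lean on these libraries where they do the work, as an engineer would, in place of code of your own. Each camera call takes 0.05 s, during which the arm holds its last target.

## Working session

There is one attempt and no reset: what is moved stays moved. The work goes in short steps, Python scripts to look and compute and a tool call to move; the robot and the scene stay as the last step left them, time stands still between calls to the robot, and variables do not carry over. Pictures are saved under pics/ and viewed, and the job is handed in when it is done.

Besides the shell and the picture viewer there is one more tool, called after "Call:" as name(argument=value, ...) on one line, values as JSON. send_rows: Moves the arm, as the interface text tells. Its arguments: {"type":"object","properties":{"moves":{"type":"array"},"hand":{"type":"number"},"newtons":{"type":"number"}},"required":["moves"]}

```bash
mkdir -p pics; python3 - <<'E'
from bench import r
import cv2,pickle
o=r.get_obs();print({k:(v if not hasattr(v,'round') else v.round(4)) for k,v in o.items()}, r.grasp_offset)
fr={}
for n in ["scene","top","wrist"]:
    f=r.grab_frame(n);fr[n]=f
    cv2.imwrite(f"pics/{n}0.png",cv2.cvtColor(f["img"],cv2.COLOR_RGB2BGR))
pickle.dump(fr,open("f0.pkl","wb"))
for n in fr: print(n,fr[n]["mtx"],fr[n]["D"],fr[n]["world_to_cam"].round(3) if hasattr(fr[n]["world_to_cam"],'round') else fr[n]["world_to_cam"])
E
```

```text
{'clock': 0.0, 'joints': array([-1.3571,  0.4778,  0.0224,  1.5564, -0.0115,  1.1093, -0.0831]), 'qvel': array([-0.0026, -0.001 ,  0.0003, -0.003 , -0.0006,  0.0011, -0.    ]), 'tau': array([-2.00000e-04, -5.96452e+01,  1.60730e+00, -2.81199e+01,
        1.23000e-02,  9.40000e-03, -0.00000e+00]), 'tcp_pos': array([0.2133, 0.6398, 0.2303]), 'orientation': array([-5.0330e-01, -3.1009e+00,  2.8000e-03]), 'contact_force': array([-0.5942,  0.315 ,  0.2602]), 'moment': array([-0.0007,  0.0385,  0.0448]), 'grip_width': 0.08527005032962279} 0.0187
scene [[412.38174713   0.         260.15534532]
 [  0.         412.38174713 187.23130304]
 [  0.           0.           1.        ]] [-0.03016706  0.          0.          0.          0.        ] [[ 0.817 -0.577 -0.002 -0.403]
 [ 0.285  0.4    0.871 -0.216]
 [-0.501 -0.712  0.491 -1.091]
 [ 0.     0.     0.     1.   ]]
top [[409.3161535    0.         260.84385226]
 [  0.         409.3161535  196.07087233]
 [  0.           0.           1.        ]] [-0.05391924  0.          0.          0.          0.        ] [[ 0.008 -1.     0.011  0.037]
 [ 0.99   0.009  0.138 -0.521]
 [-0.138  0.01   0.99  -1.129]
 [ 0.     0.     0.     1.   ]]
wrist [[326.8714671    0.         254.54887185]
 [  0.         326.8714671  191.09684058]
 [  0.           0.           1.        ]] [-0.03397406  0.          0.          0.          0.        ] [[ 0.316  0.949 -0.001 -0.674]
 [-0.902  0.3   -0.309  0.04 ]
 [-0.293  0.099  0.951 -0.38 ]
 [ 0.     0.     0.     1.   ]]
```

View pics/top0.png

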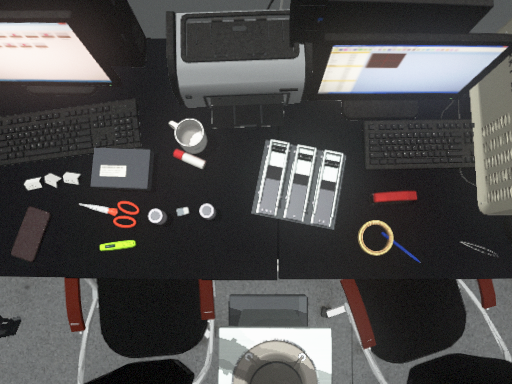

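View pics/scene0.png

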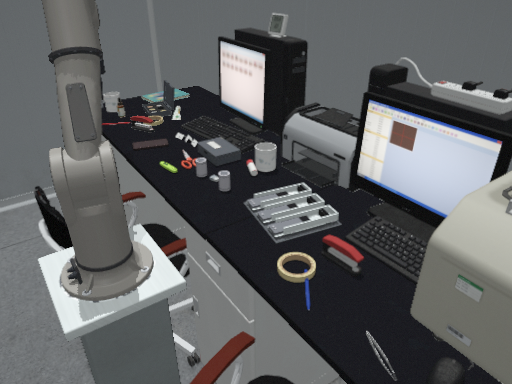

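View pics/wrist0.png

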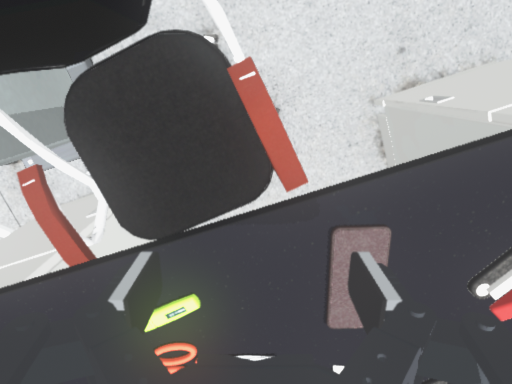

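```bash
cat > h.py <<'E'
import numpy as np,cv2,pickle
def ray(f,uv):
    p=cv2.undistortPoints(np.array(uv,float).reshape(-1,1,2),f["mtx"],f["D"]).reshape(-1,2)
    T=np.array(f["world_to_cam"]);R=T[:3,:3];c=-R.T@T[:3,3]
    d=np.c_[p[:,0],-p[:,1],-np.ones(len(p))]@R
    return c,d
def onplane(f,uv,z):
    c,d=ray(f,uv);z=np.broadcast_to(z,len(d));return c+d*((z-c[2])/d[:,2])[:,None]
def proj(f,P):
    T=np.array(f["world_to_cam"]);q=np.atleast_2d(P)@T[:3,:3].T+T[:3,3]
    q=q*[1,-1,-1]
    return cv2.projectPoints(q,np.zeros(3),np.zeros(3),f["mtx"],f["D"])[0].reshape(-1,2)
E
python3 - <<'E'
import cv2
a=cv2.imread("pics/top0.png")
cv2.imwrite("pics/t_r.png",cv2.resize(a[130:235,245:355],None,fx=5.4,fy=5.4,interpolation=cv2.INTER_CUBIC))
cv2.imwrite("pics/t_c.png",cv2.resize(a[120:240,130:235],None,fx=5,fy=5,interpolation=cv2.INTER_CUBIC))
b=cv2.imread("pics/scene0.png")
cv2.imwrite("pics/s_r.png",cv2.resize(b[130:270,180:350],None,fx=4.2,fy=4.2,interpolation=cv2.INTER_CUBIC))
E
```

```text
(no output)
```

View pics/t_r.png

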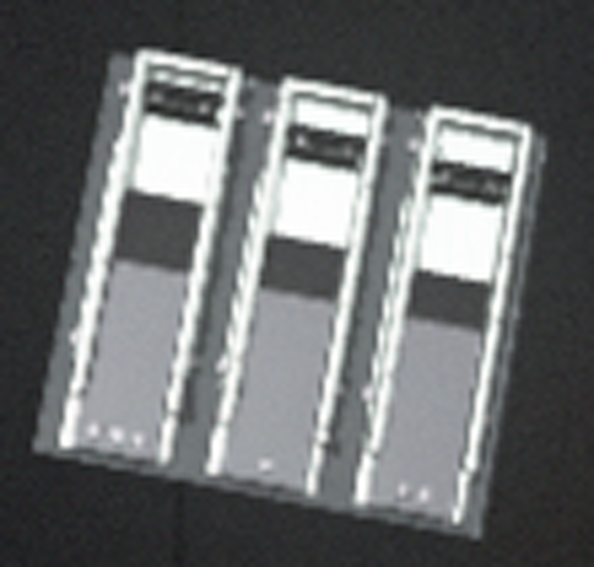

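View pics/t_c.png

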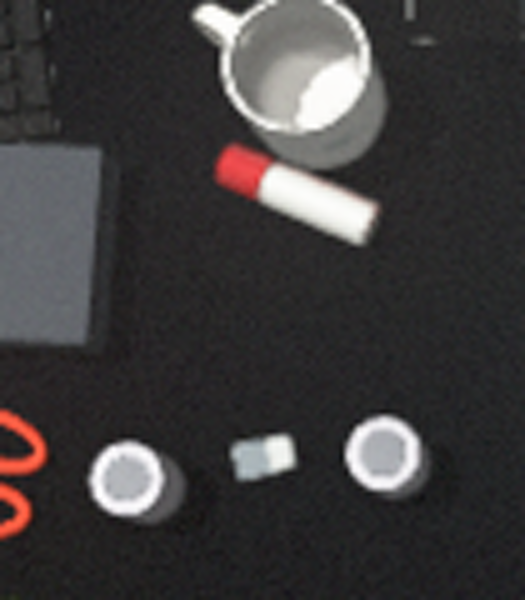

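View pics/s_r.png

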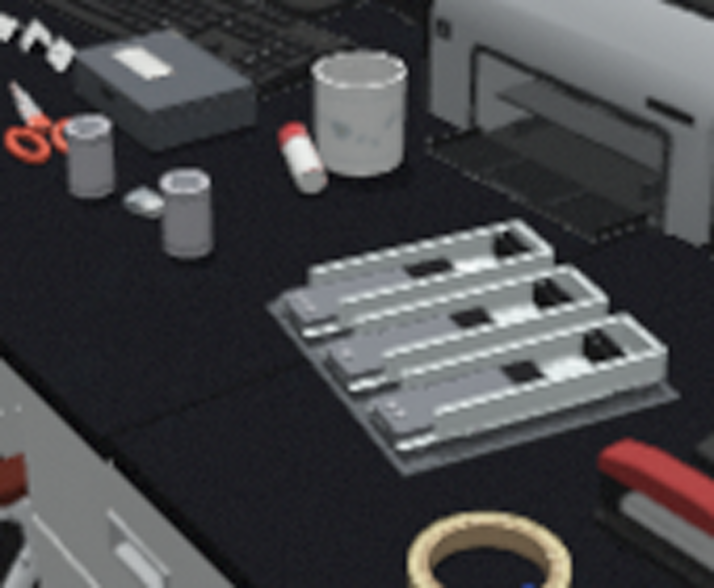

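```bash
python3 - <<'E'
from h import *
fr=pickle.load(open("f0.pkl","rb"));t=fr["top"];s=fr["scene"]
img=t["img"];g=cv2.cvtColor(img,cv2.COLOR_RGB2GRAY).astype(float)
for n,(u,v) in {"L":(155.4,215.7),"R":(206.8,210.5)}.items():
    # rim bright ring: minAreaRect-free: contour of the bright rim
    m=((g>150)*255).astype(np.uint8);w=np.zeros_like(m);w[int(v)-14:int(v)+14,int(u)-14:int(u)+14]=1
    cs,_=cv2.findContours(m*w,cv2.RETR_EXTERNAL,cv2.CHAIN_APPROX_NONE);c=max(cs,key=cv2.contourArea)
    e=cv2.fitEllipse(c);P=onplane(t,[e[0]],.062)[0];print(n,e,P.round(4), "scene px",proj(s,P).round(1),proj(s,[P[0],P[1],0]).round(1))
# lane: wall-top corners from crop (scale 5.4, offset 245,130)
def cr(x,y): return [245+(x+.5)/5.4-.5,130+(y+.5)/5.4-.5]
# outer far corners at wall top z=.036 (origin z .012 + .024) 
for n,a,b in [("l3",(135,50),(243,70)),("l1",(281,78),(388,97)),("l2",(428,105),(533,126))]:
    P=onplane(t,[cr(*a),cr(*b)],.036);print(n,P.round(4),"mid",P.mean(0).round(4),np.linalg.norm(P[0]-P[1]).round(4))
P=onplane(t,[cr(118,52),cr(546,128),cr(480,537),cr(34,450)],.004);print("rack",P.round(4),P.mean(0).round(4),[np.linalg.norm(P[i]-P[i-1]).round(4) for i in range(4)])
ex=(P[0]+P[1]-P[2]-P[3]);print("yaw",np.degrees(np.arctan2(ex[1],ex[0])),np.degrees(np.arctan2(*(P[0]+P[3]-P[1]-P[2])[[0,1]]*[-1,1])))
E
```

```text
L ((154.91799926757812, 215.36978149414062), (13.276785850524902, 13.870948791503906), 33.47594451904297) [0.4599 0.3345 0.062 ] scene px [[200.8 159.6]] [[201.9 174.4]]
R ((206.099365234375, 210.2753448486328), (13.758240699768066, 14.061334609985352), 73.16732025146484) [0.4755 0.1931 0.062 ] scene px [[223.9 172.7]] [[224.7 188.2]]
l3 [[ 0.6883  0.0176  0.036 ]
 [ 0.6779 -0.0406  0.036 ]] mid [ 0.6831 -0.0115  0.036 ] 0.0591
l1 [[ 0.6737 -0.061   0.036 ]
 [ 0.6639 -0.1186  0.036 ]] mid [ 0.6688 -0.0898  0.036 ] 0.0584
l2 [[ 0.6598 -0.1401  0.036 ]
 [ 0.6489 -0.1967  0.036 ]] mid [ 0.6543 -0.1684  0.036 ] 0.0576
rack [[ 0.6962  0.026   0.004 ]
 [ 0.6559 -0.2108  0.004 ]
 [ 0.43   -0.1703  0.004 ]
 [ 0.4749  0.0699  0.004 ]] [ 0.5643 -0.0713  0.004 ] [np.float64(0.2256), np.float64(0.2402), np.float64(0.2295), np.float64(0.2444)]
yaw -10.695127747452498 -10.130286207577491
```

```bash
python3 - <<'E'
from h import *
t=pickle.load(open("f0.pkl","rb"))["top"]
def cr(x,y): return [245+(x+.5)/5.4-.5,130+(y+.5)/5.4-.5]
ex=np.array([.9836,-.1805]);ey=np.array([.1805,.9836])
O={"l3":(.5772,.0081),"l1":(.5628,-.0706),"l2":(.5484,-.1493)}
for n,e,b,d in [("l3",(167,197),(178,122),(150,263)),("l1",(313,243),(325,165),(298,293)),("l2",(452,278),(468,197),(440,325))]:
    for k,p,z in (("edge",e,.024),("edge@floor",e,.015),("buf",b,.036),("buf@floor",b,.015),("dark",d,.024)):
        P=onplane(t,[cr(*p)],z)[0,:2]-O[n];print(n,k,(P@ex*1e3).round(1),(P@ey*1e3).round(1))
E
```

```text
l3 edge 34.1 -2.4
l3 edge@floor 36.1 -2.4
l3 buf 72.9 -0.6
l3 buf@floor 78.3 -0.7
l3 dark -3.1 -0.0
l1 edge 24.3 -4.1
l1 edge@floor 26.2 -4.7
l1 buf 64.8 -2.1
l1 buf@floor 70.0 -3.7
l1 dark -4.1 -0.9
l2 edge 19.7 -0.8
l2 edge@floor 21.6 -2.1
l2 buf 62.2 -0.3
l2 buf@floor 67.4 -3.3
l2 dark -6.7 1.3
```

```bash
cat >> h.py <<'E'
from scipy.spatial.transform import Rotation as Ro
YAW=169.6 # world angle of tool x wanted
def need(p,yaw=YAW):
    from bench import r
    o=r.get_obs();R=Ro.from_rotvec(o["orientation"]).as_matrix()
    d=R.T@(np.array(p)-o["tcp_pos"]);cy=np.degrees(np.arctan2(R[1,0],R[0,0]))
    print("clk",round(o["clock"],2),"tcp",o["tcp_pos"].round(4),"yaw",cy.round(2),"F",np.array(o["contact_force"]).round(2),"w",round(o["grip_width"],4))
    print("shift mm",(d*1e3).round(1),"turn",(-(yaw-cy+180)%360-180).round(2) if False else round(-(((yaw-cy+180)%360)-180),2))
E
python3 -c "
from h import *
need((.4599,.3345,.15))"
```

```text
clk 0.15 tcp [0.2134 0.6399 0.2305] yaw 161.56 F [-0.61  0.58 -0.32] w 0.0854
shift mm [-330.5 -211.6   80.9] turn -8.04
```

Call:
send_rows(moves=[-50,-32,5,-1,-100,-64,15,-2,-150,-96,25,-4,-200,-128,35,-6,-250,-160,45,-8,-300,-192,60,-8,-320,-205,75,-8,-330.5,-211.6,81,-8], hand=0, newtons=30)

```text
clock: 1.15
tcp_pos: [0.4606, 0.3332, 0.1494]
orientation: [-0.289, -3.127, 0.002]
contact_force: [-0.1, 0.2, 0.4]
grip_width: 0.0855
```

Call:
send_rows(moves=[0,0,0,0,0,0,0,0])

```text
clock: 1.4
tcp_pos: [0.4593, 0.3369, 0.1508]
orientation: [-0.282, -3.129, -0.002]
contact_force: [-0.6, 0.2, -0.3]
grip_width: 0.0855
```

```bash
python3 - <<'E'
from h import *
from bench import r
need((.4599,.3345,.027))
f=r.grab_frame("wrist");pickle.dump(f,open("f1.pkl","wb"))
cv2.imwrite("pics/w1.png",cv2.cvtColor(f["img"],cv2.COLOR_RGB2BGR))
print(proj(f,[[.4599,.3345,.062]]))
E
```

```text
clk 1.4 tcp [0.4593 0.3369 0.1508] yaw 169.7 F [-0.65  0.21 -0.34] w 0.0855
shift mm [ -1.1  -2.4 123.8] turn 0.1
[[251.51457768 198.38490735]]
```

View pics/w1.png

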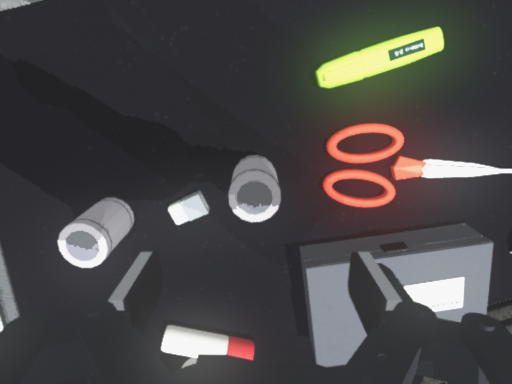

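```bash
python3 - <<'E'
from h import *
f=pickle.load(open("f1.pkl","rb"))
print(onplane(f,[(301,246),(490,230)],.044).round(3))
for p,z in [((254,198),.062),((85,246),.062)]: print(onplane(f,[p],z).round(4))
E
```

```text
[[0.516 0.367 0.044]
 [0.531 0.528 0.044]]
[[0.4599 0.3364 0.062 ]]
[[0.4756 0.1971 0.062 ]]
```

Call:
send_rows(moves=[0,0,20,0,0,0,50,0,0,0,80,0,0,0,100,0,0,0,110,0,0,0,110,0])

```text
clock: 2.2
tcp_pos: [0.4596, 0.3357, 0.0402]
orientation: [-0.284, -3.128, 0.0]
contact_force: [0.3, -0.3, 0.7]
grip_width: 0.0855
```

```bash
python3 - <<'E'
from h import *
need((.4599,.3355,.027))
E
```

```text
clk 2.2 tcp [0.4596 0.3357 0.0402] yaw 169.62 F [ 0.27 -0.28  0.7 ] w 0.0855
shift mm [-0.3 -0.2 13.2] turn 0.02
```

Call:
send_rows(moves=[0,0,6,0,0,0,13,0,0,0,13,0])

```text
clock: 2.58
tcp_pos: [0.4599, 0.3349, 0.027]
orientation: [-0.286, -3.128, 0.001]
contact_force: [0.2, 0.6, 0.6]
grip_width: 0.0854
```

Call:
send_rows(moves=[0,0,0,0,0,0,0,0,0,0,0,0,0,0,0,0,0,0,0,0,0,0,0,0,0,0,0,0], hand=1)

```text
clock: 3.45
tcp_pos: [0.4603, 0.3353, 0.0277]
orientation: [0.286, 3.128, 0.001]
contact_force: [-0.8, -0.6, 5.4]
grip_width: 0.0398
```

```bash
python3 - <<'E'
from h import *
need((.4599,.3355,.027))
E
```

```text
clk 3.45 tcp [0.4603 0.3353 0.0277] yaw 169.56 F [-0.85 -0.65  5.38] w 0.0398
shift mm [0.4 0.1 0.7] turn -0.04
```

Call:
send_rows(moves=[0,0,-10,0,0,0,-30,0,0,0,-60,0,0,0,-80,0,0,0,-90,0,0,0,-90,0,0,0,-90,0,0,0,-90,0])

```text
clock: 4.45
tcp_pos: [0.4596, 0.3347, 0.1164]
orientation: [-0.286, -3.127, 0.002]
contact_force: [0.5, -0.6, -1.7]
grip_width: 0.0397
```

```bash
python3 - <<'E'
from h import *
from bench import r
F=[]
for i in range(10):
    F.append(np.r_[r.get_obs()["contact_force"],r.get_obs()["tau"][[1,3]]]);r.grab_frame("wrist")
F=np.array(F);print(F.round(2),F.mean(0).round(2))
need((.524,.0179,.118))
E
```

```text
[[  0.48  -0.61  -1.68 -51.81 -22.46]
 [ -0.94  -0.3   -1.02 -51.7  -22.42]
 [  0.93   1.01  -1.66 -51.62 -22.41]
 [ -0.12   0.16  -0.29 -51.57 -22.4 ]
 [  0.59   0.12  -0.48 -51.54 -22.41]
 [ -0.21  -0.06  -1.01 -51.52 -22.42]
 [ -0.25  -0.35  -1.72 -51.51 -22.43]
 [ -1.07   0.85  -0.86 -51.52 -22.44]
 [  0.08  -0.27  -0.47 -51.52 -22.45]
 [ -0.41  -0.42  -1.15 -51.53 -22.45]] [-9.000e-02  1.000e-02 -1.030e+00 -5.158e+01 -2.243e+01]
clk 4.95 tcp [0.4601 0.3351 0.1173] yaw 169.56 F [-0.36 -0.97 -0.43] w 0.0398
shift mm [-120.3 -300.4   -0.7] turn -0.04
```

```bash
python3 - <<'E'
from h import *
from bench import r
F=[]
for i in range(24):
    r.grab_frame("wrist");o=r.get_obs();F.append(np.r_[o["contact_force"],o["moment"]])
F=np.array(F);print(F.mean(0).round(3),F.std(0).round(3))
need((.524,.0179,.118))
E
```

```text
[-0.124 -0.07  -0.755 -0.004  0.002 -0.003] [0.503 0.401 0.484 0.028 0.026 0.028]
clk 6.15 tcp [0.4601 0.3351 0.1173] yaw 169.56 F [-1.18 -0.13 -0.45] w 0.0394
shift mm [-120.3 -300.4   -0.7] turn -0.04
```

```bash
python3 - <<'E'
from h import *
need((.5136,-.0616,.090))
E
```

```text
clk 6.15 tcp [0.4601 0.3351 0.1173] yaw 169.56 F [-1.18 -0.13 -0.45] w 0.0394
shift mm [-124.5 -380.5   27.3] turn -0.04
```

Call:
send_rows(moves=[-10,-30,0,0,-25,-80,0,0,-45,-140,0,0,-65,-200,0,0,-85,-260,0,0,-105,-320,0,0,-118,-360,5,0,-124.5,-380.5,15,0])

```text
clock: 7.15
tcp_pos: [0.514, -0.0651, 0.1027]
orientation: [0.292, 3.126, -0.001]
contact_force: [0.2, 0.3, -0.2]
grip_width: 0.0394
```

Call:
send_rows(moves=[0,0,10,0,0,0,25,0,0,0,38,0,0,0,38,0])

```text
clock: 7.65
tcp_pos: [0.5126, -0.0605, 0.0629]
orientation: [-0.283, -3.126, -0.0]
contact_force: [0.4, 0.8, -1.0]
grip_width: 0.0395
```

```bash
python3 - <<'E'
from h import *
from bench import r
need((.5136,-.0616,.052))
for n in ("wrist","scene"):
    f=r.grab_frame(n);pickle.dump(f,open(n+"2.pkl","wb"))
    im=cv2.cvtColor(f["img"],cv2.COLOR_RGB2BGR)
    if n=="scene": im=cv2.resize(im[130:270,180:350],None,fx=4.2,fy=4.2,interpolation=cv2.INTER_CUBIC)
    cv2.imwrite(f"pics/{n}2.png",im)
E
```

```text
clk 7.65 tcp [ 0.5126 -0.0605  0.0629] yaw 169.66 F [ 0.4   0.84 -1.01] w 0.0395
shift mm [-1.2 -0.9 10.9] turn 0.06
```

View pics/wrist2.png

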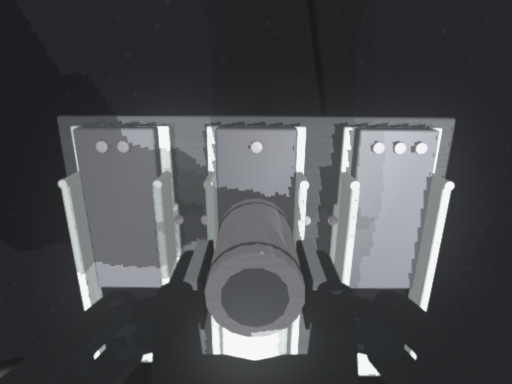

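View pics/scene2.png

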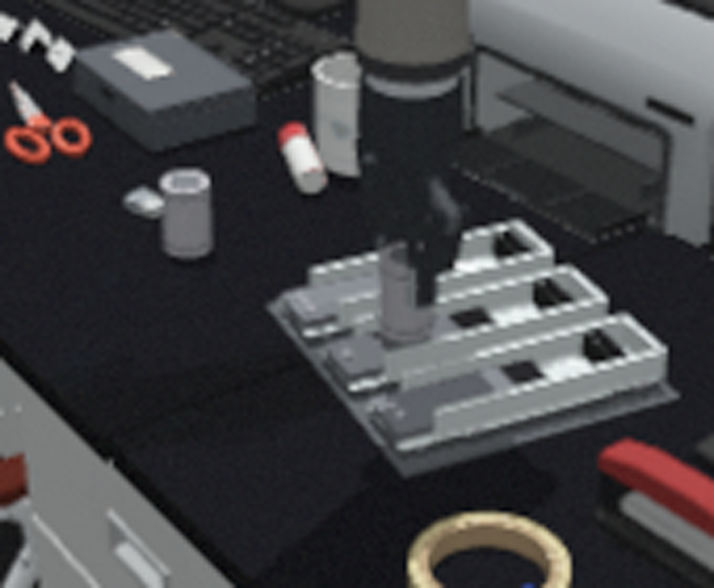

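```bash
python3 - <<'E'
from h import *
f=pickle.load(open("wrist2.pkl","rb"))
ex=np.array([.9836,-.1805]);ey=np.array([.1805,.9836]);O=np.array((.5628,-.0706))
def L(n,uv,z):
    P=onplane(f,[uv],z)[0,:2];d=P-O;print(n,P.round(4),(d@ex*1e3).round(1),(d@ey*1e3).round(1))
L("deckfrontL",(218,127),.024);L("deckfrontR",(297,127.5),.024);L("stud",(256,147),.026)
L("wallL",(210,180),.036);L("wallR",(303.5,184),.036);
L("lane2 wallL",(66,182),.036);L("lane2 wallR",(160,183),.036)
L("lane3 wallL",(353,186),.036);L("lane3 wallR",(447,186),.036)
L("can rim L",(209,285),.0972);L("can rim R",(303,285),.0972);L("can bottomrim",(256,333),.0972)
L("rackL",(57,117),.004);L("rackR",(453,119),.004)
E
```

```text
deckfrontL [ 0.4519 -0.0701] -109.1 -19.5
deckfrontR [ 0.46   -0.0274] -108.9 23.9
stud [ 0.4662 -0.0514] -98.4 1.4
wallL [ 0.4776 -0.0787] -82.3 -23.4
wallR [ 0.4889 -0.0295] -80.1 27.1
lane2 wallL [ 0.4645 -0.1566] -81.1 -102.3
lane2 wallR [ 0.4744 -0.1058] -80.6 -50.6
lane3 wallL [ 0.4949 -0.0031] -79.0 54.1
lane3 wallR [0.5042 0.0481] -79.1 106.2
can rim L [ 0.5029 -0.0768] -57.8 -16.9
can rim R [ 0.5094 -0.0412] -57.8 19.3
can bottomrim [ 0.5286 -0.063 ] -35.0 1.3
rackL [ 0.4298 -0.1684] -113.2 -120.2
rackR [0.4744 0.0699] -112.3 122.2
```

Call:
send_rows(moves=[0,0.8,4,0,0,0.8,8,0,0,0.8,8,0,0,0.8,8,0])

```text
clock: 8.25
tcp_pos: [0.5138, -0.0609, 0.0563]
orientation: [0.286, 3.129, 0.0]
contact_force: [-0.2, 0.1, -0.3]
grip_width: 0.0398
```

```bash
cat >> h.py <<'E'
EX=np.array([.9836,-.1805]);EY=np.array([.1805,.9836]);OO={"l3":np.array((.5772,.0081)),"l1":np.array((.5628,-.0706)),"l2":np.array((.5484,-.1493))}
def st(lane,n=4):
    from bench import r
    F=[]
    for i in range(n):
        o=r.get_obs();F.append(o["contact_force"])
        if i<n-1:r.grab_frame("wrist")
    F=np.mean(F,0);d=o["tcp_pos"][:2]-OO[lane]
    print("clk",round(o["clock"],2),"lane x,y,z mm",(d@EX*1e3).round(2),(d@EY*1e3).round(2),(o["tcp_pos"][2]*1e3).round(2),"F x,y,z",(F[:2]@EX).round(2),(F[:2]@EY).round(2),F[2].round(2),"w",round(o["grip_width"],4))
E
python3 -c "
from h import *
st('l1')"
```

```text
clk 8.4 lane x,y,z mm -49.92 0.68 56.4 F x,y,z 0.27 0.21 -0.79 w 0.0395
```

Call:
send_rows(moves=[0,0.8,2,0,0,0.8,3.5,0,0,0.8,4.5,0,0,0.8,4.5,0])

```text
clock: 8.9
tcp_pos: [0.5139, -0.0601, 0.0518]
orientation: [-0.286, -3.128, -0.0]
contact_force: [-0.7, 0.9, -1.1]
grip_width: 0.0393
```

```bash
python3 -c "
from h import *
st('l1')"
```

```text
clk 9.05 lane x,y,z mm -50.01 1.5 51.77 F x,y,z 0.18 -0.02 -0.41 w 0.0396
```

Call:
send_rows(moves=[0,0,0.5,0,0,0,1,0,0,0,1,0])

```text
clock: 9.43
tcp_pos: [0.5139, -0.0601, 0.051]
orientation: [0.286, 3.128, 0.0]
contact_force: [-1.4, -0.2, 5.6]
grip_width: 0.0397
```

```bash
python3 -c "
from h import *
st('l1')"
```

```text
clk 9.57 lane x,y,z mm -49.96 1.45 51.04 F x,y,z -1.83 -0.32 5.8 w 0.0395
```

Call:
send_rows(moves=[0,0,-0.4,0,-10,0,-0.4,0,-22,0,-0.4,0,-34,0,-0.4,0,-46,0,-0.4,0,-55,0,-0.4,0,-60,0,-0.4,0,-60,0,-0.4,0])

```text
clock: 10.58
tcp_pos: [0.5729, -0.071, 0.0512]
orientation: [-0.286, -3.128, -0.0]
contact_force: [-1.7, -0.6, 3.9]
grip_width: 0.0397
```

```bash
python3 -c "
from h import *
st('l1')"
```

```text
clk 10.72 lane x,y,z mm 9.99 1.45 51.3 F x,y,z -1.6 -0.36 4.74 w 0.0398
```

Call:
send_rows(moves=[-4,0,-0.3,0,-9,0,-0.3,0,-14,0,-0.3,0,-18,0,-0.3,0,-22,0,-0.3,0,-24,0,-0.3,0,-24,0,-0.3,0])

```text
clock: 11.6
tcp_pos: [0.5966, -0.0753, 0.0515]
orientation: [0.286, 3.129, -0.0]
contact_force: [0.9, 0.5, -0.3]
grip_width: 0.0396
```

```bash
python3 -c "
from h import *
st('l1',5)"
```

```text
clk 11.8 lane x,y,z mm 33.83 1.44 51.49 F x,y,z 0.32 0.24 -0.89 w 0.0394
```

Call:
send_rows(moves=[-2,0,0,0,-4,0,0,0,-6,0,0,0,-7,0,0,0,-7,0,0,0])

```text
clock: 12.42
tcp_pos: [0.6034, -0.0766, 0.0515]
orientation: [-0.286, -3.129, -0.0]
contact_force: [0.0, -0.4, -0.3]
grip_width: 0.0401
```

```bash
python3 -c "
from h import *
st('l1',4)"
```

```text
clk 12.57 lane x,y,z mm 40.9 1.46 51.45 F x,y,z -0.1 -0.08 -0.54 w 0.0399
```

Call:
send_rows(moves=[-1.5,0,0,0,-3,0,0,0,-3,0,0,0])

```text
clock: 12.95
tcp_pos: [0.6065, -0.0771, 0.0515]
orientation: [0.286, 3.128, 0.0]
contact_force: [0.5, 0.8, -1.3]
grip_width: 0.0397
```

```bash
python3 -c "
from h import *
st('l1',4)"
```

```text
clk 13.1 lane x,y,z mm 43.94 1.43 51.46 F x,y,z 0.77 0.42 -1.11 w 0.0393
```

Call:
send_rows(moves=[-1,0,0,0,-2,0,0,0,-2,0,0,0])

```text
clock: 13.48
tcp_pos: [0.6084, -0.0775, 0.0515]
orientation: [0.286, 3.128, -0.0]
contact_force: [-0.3, -1.0, -1.3]
grip_width: 0.0392
```

```bash
python3 -c "
from h import *
st('l1',4)"
```

```text
clk 13.62 lane x,y,z mm 45.97 1.43 51.48 F x,y,z -0.21 -0.27 -1.01 w 0.0399
```

Call:
send_rows(moves=[-1,0,0,0,-2,0,0,0,-2,0,0,0])

```text
clock: 14.0
tcp_pos: [0.6104, -0.0778, 0.0515]
orientation: [0.286, 3.128, 0.0]
contact_force: [0.4, 0.0, -1.6]
grip_width: 0.0392
```

```bash
python3 -c "
from h import *
st('l1',4)"
```

```text
clk 14.15 lane x,y,z mm 47.96 1.41 51.47 F x,y,z 0.04 0.18 -0.76 w 0.0397
```

Call:
send_rows(moves=[-1,0,0,0,-2,0,0,0,-2,0,0,0])

```text
clock: 14.52
tcp_pos: [0.6121, -0.0782, 0.0515]
orientation: [-0.286, -3.128, -0.0]
contact_force: [-0.4, 0.2, -0.8]
grip_width: 0.04
```

```bash
python3 -c "
from h import *
st('l1',4)"
```

```text
clk 14.68 lane x,y,z mm 49.84 1.42 51.44 F x,y,z -0.66 0.03 -0.36 w 0.0393
```

Call:
send_rows(moves=[-1,0,0,0,-1.5,0,0,0,-1.5,0,0,0])

```text
clock: 15.05
tcp_pos: [0.6134, -0.0784, 0.0514]
orientation: [-0.286, -3.128, -0.0]
contact_force: [-1.8, 1.0, 1.3]
grip_width: 0.0397
```

```bash
python3 -c "
from h import *
st('l1',6)"
```

```text
clk 15.3 lane x,y,z mm 51.26 1.45 51.41 F x,y,z -2.42 0.41 0.4 w 0.0395
```

Call:
send_rows(moves=[2,0,0,0,3.4,0,0,0,3.4,0,2,0,3.4,0,4,0,3.4,0,4,0])

```text
clock: 15.92
tcp_pos: [0.6103, -0.0779, 0.0473]
orientation: [-0.286, -3.128, -0.0]
contact_force: [0.4, -0.5, -1.2]
grip_width: 0.0397
```

```bash
python3 -c "
from h import *
st('l1',5)"
```

```text
clk 16.12 lane x,y,z mm 48.18 1.43 47.53 F x,y,z 0.47 0.1 -0.97 w 0.0394
```

Free in the pocket. Lower the rest.

Call:
send_rows(moves=[0,0,1.5,0,0,0,3,0,0,0,4,0,0,0,4,0])

```text
clock: 16.62
tcp_pos: [0.6103, -0.0778, 0.0434]
orientation: [-0.286, -3.128, -0.0]
contact_force: [0.2, 0.3, -0.9]
grip_width: 0.0395
```

```bash
python3 -c "
from h import *
st('l1',4)"
```

```text
clk 16.77 lane x,y,z mm 48.13 1.44 43.5 F x,y,z -0.4 0.02 -0.84 w 0.0396
```

Call:
send_rows(moves=[0,0,0.5,0,0,0,1,0,0,0,1,0])

```text
clock: 17.15
tcp_pos: [0.6104, -0.0778, 0.0427]
orientation: [0.286, 3.128, 0.0]
contact_force: [-0.9, -0.1, 2.2]
grip_width: 0.0396
```

```bash
python3 -c "
from h import *
st('l1',4)"
```

```text
clk 17.3 lane x,y,z mm 48.15 1.44 42.73 F x,y,z -1.11 -0.09 2.92 w 0.0394
```

Call:
send_rows(moves=[0,0,0,0,0,0,0,0,0,0,0,0,0,0,0,0], hand=0.3)

```text
clock: 17.8
tcp_pos: [0.6104, -0.0778, 0.0424]
orientation: [-0.286, -3.129, -0.0]
contact_force: [0.5, 0.9, 0.0]
grip_width: 0.0598
```

```bash
python3 -c "
from h import *
st('l1',2)"
```

```text
clk 17.85 lane x,y,z mm 48.06 1.49 42.42 F x,y,z -0.0 0.37 0.23 w 0.0594
```

Call:
send_rows(moves=[0,0,-5,0,0,0,-20,0,0,0,-45,0,0,0,-70,0,0,0,-80,0,0,0,-80,0])

```text
clock: 18.6
tcp_pos: [0.6108, -0.0779, 0.1234]
orientation: [0.286, 3.127, 0.0]
contact_force: [0.1, 0.3, -0.6]
grip_width: 0.06
```

```bash
python3 - <<'E'
from h import *
from bench import r
need((.4755,.1940,.110))
for n in ("wrist","scene"):
    f=r.grab_frame(n);pickle.dump(f,open(n+"3.pkl","wb"))
    im=cv2.cvtColor(f["img"],cv2.COLOR_RGB2BGR)
    if n=="scene": im=cv2.resize(im[130:270,180:350],None,fx=4.2,fy=4.2,interpolation=cv2.INTER_CUBIC)
    cv2.imwrite(f"pics/{n}3.png",im)
E
```

```text
clk 18.6 tcp [ 0.6108 -0.0779  0.1234] yaw 169.56 F [ 0.13  0.26 -0.63] w 0.06
shift mm [182.4 242.9  13.2] turn -0.04
```

View pics/wrist3.png

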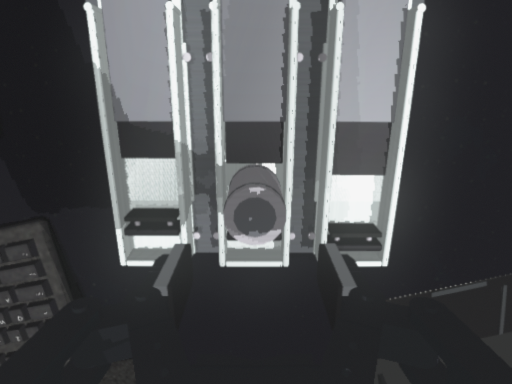

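View pics/scene3.png

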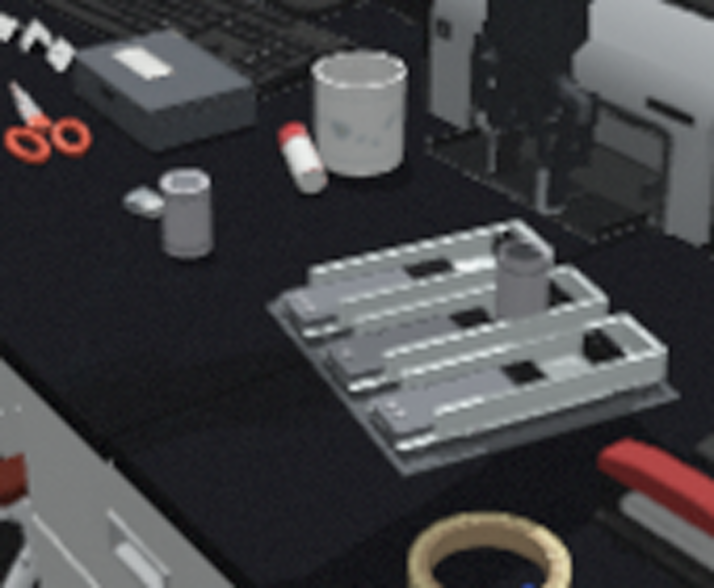

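```bash
python3 - <<'E'
from h import *
f=pickle.load(open("wrist3.pkl","rb"))
for n,uv in (("l2",(147,158)),("l1",(255,163)),("l3",(360,175))):
    for z in (.0235,):
        d=onplane(f,[uv],z)[0,:2]-OO[n];print(n,"edge",(d@EX*1e3).round(1),(d@EY*1e3).round(1))
for n,uv in (("l2",(153,210)),("l3",(355,226))):
    d=onplane(f,[uv],.036)[0,:2]-OO[n];print(n,"buf",(d@EX*1e3).round(1))
E
```

```text
l2 edge 21.3 0.0
l1 edge 25.3 1.8
l3 edge 34.8 2.6
l2 buf 58.6
l3 buf 72.0
```

Call:
send_rows(moves=[25,35,0,0,55,75,0,0,85,115,0,0,115,155,0,0,145,195,0,0,165,222,5,0,182,243,13,0,182,243,13,0], hand=0)

```text
clock: 19.7
tcp_pos: [0.4733, 0.1958, 0.1081]
orientation: [-0.279, -3.126, 0.001]
contact_force: [0.3, -0.5, -0.3]
grip_width: 0.0856
```

```bash
python3 - <<'E'
from h import *
from bench import r
f=r.grab_frame("wrist");pickle.dump(f,open("wrist4.pkl","wb"))
cv2.imwrite("pics/w4.png",cv2.cvtColor(f["img"],cv2.COLOR_RGB2BGR))
F=[]
for i in range(6):
    r.grab_frame("wrist");F.append(r.get_obs()["contact_force"])
print("baseline",np.mean(F,0).round(2))
need((.4755,.1940,.027))
E
```

```text
baseline [ 0.17 -0.25  0.13]
clk 20.05 tcp [0.476  0.1931 0.1096] yaw 169.46 F [-0.12 -0.    0.87] w 0.0853
shift mm [ 0.7  0.8 82.6] turn -0.14
```

View pics/w4.png

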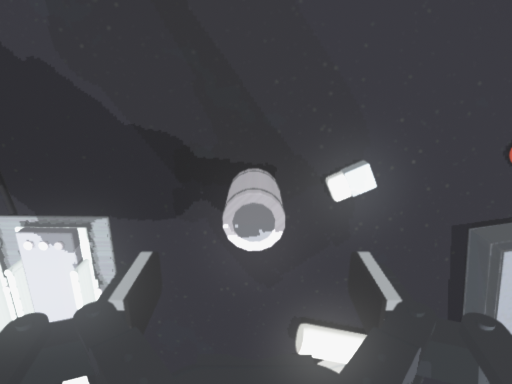

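```bash
python3 - <<'E'
from h import *
f=pickle.load(open("wrist4.pkl","rb"))
print(onplane(f,[(254,221)],.062).round(4),onplane(f,[(300,325),(335,325)],.02).round(3))
E
```

```text
[[0.4742 0.195  0.062 ]] [[0.594 0.214 0.02 ]
 [0.6   0.243 0.02 ]]
```

Call:
send_rows(moves=[0.8,0.8,20,0,0.8,0.8,50,0,0.8,0.8,68,0,0.8,0.8,76,0,0.8,0.8,82.5,0,0.8,0.8,82.5,0])

```text
clock: 20.8
tcp_pos: [0.4749, 0.1949, 0.0271]
orientation: [0.286, 3.128, 0.0]
contact_force: [0.1, 0.2, 0.9]
grip_width: 0.0857
```

Call:
send_rows(moves=[0,0,0,0,0,0,0,0,0,0,0,0,0,0,0,0,0,0,0,0,0,0,0,0,0,0,0,0], hand=1, newtons=35)

```text
clock: 21.68
tcp_pos: [0.475, 0.1951, 0.0275]
orientation: [0.286, 3.128, 0.001]
contact_force: [-1.5, 0.2, 5.9]
grip_width: 0.0397
```

```bash
python3 - <<'E'
from h import *
need((.475,.1943,.027))
E
```

```text
clk 21.68 tcp [0.475  0.1951 0.0275] yaw 169.55 F [-1.54  0.19  5.93] w 0.0397
shift mm [-0.1 -0.8  0.5] turn -0.05
```

Call:
send_rows(moves=[0,0,-10,0,0,0,-30,0,0,0,-60,0,0,0,-70,0,0,0,-70,0,0,0,-70,0])

```text
clock: 22.42
tcp_pos: [0.474, 0.1947, 0.096]
orientation: [-0.285, -3.127, 0.002]
contact_force: [1.0, 0.3, -4.3]
grip_width: 0.0397
```

```bash
python3 - <<'E'
from h import *
from bench import r
F=[]
for i in range(10):
    r.grab_frame("wrist");F.append(r.get_obs()["contact_force"])
print("F",np.mean(F,0).round(2))
need((.475,.1943,.027))
E
```

```text
F [-0.11 -0.09 -3.85]
clk 22.93 tcp [0.4747 0.195  0.0969] yaw 169.56 F [-0.52 -1.27 -3.85] w 0.0393
shift mm [-0.4 -0.6 69.9] turn -0.04
```

```bash
python3 - <<'E'
from h import *
need((.5283,.0186,.063))
E
```

```text
clk 22.93 tcp [0.4747 0.195  0.0969] yaw 169.56 F [-0.52 -1.27 -3.85] w 0.0393
shift mm [ -84.7 -163.8   33.9] turn -0.04
```

Call:
send_rows(moves=[-12,-25,0,0,-32,-62,0,0,-52,-100,0,0,-70,-137,0,0,-80,-155,5,0,-84.7,-163.8,15,0,-84.7,-163.8,25,0,-84.7,-163.8,30,0])

```text
clock: 23.92
tcp_pos: [0.5275, 0.02, 0.0659]
orientation: [-0.283, -3.127, -0.0]
contact_force: [-0.4, 0.3, -4.0]
grip_width: 0.0396
```

Call:
send_rows(moves=[0,0,2,0,0,0,4,0,0,0,4,0])

```text
clock: 24.3
tcp_pos: [0.5284, 0.0189, 0.063]
orientation: [0.285, 3.129, 0.0]
contact_force: [-0.1, -1.1, -3.1]
grip_width: 0.0396
```

```bash
python3 - <<'E'
from h import *
from bench import r
f=r.grab_frame("wrist");pickle.dump(f,open("wrist5.pkl","wb"))
cv2.imwrite("pics/w5.png",cv2.cvtColor(f["img"],cv2.COLOR_RGB2BGR))
st("l3",3)
E
```

```text
clk 24.45 lane x,y,z mm -49.8 1.6 63.19 F x,y,z -0.03 -0.11 -3.44 w 0.0393
```

View pics/w5.png

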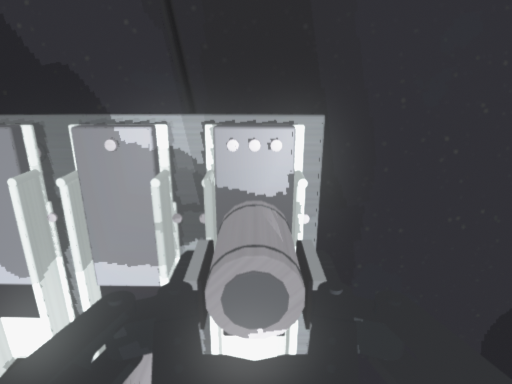

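Call:
send_rows(moves=[0,0,4,0,0,0,8,0,0,0,11,0,0,0,11,0])

```text
clock: 24.95
tcp_pos: [0.5283, 0.0185, 0.0518]
orientation: [-0.286, -3.128, 0.0]
contact_force: [0.0, -0.4, -4.3]
grip_width: 0.0395
```

```bash
python3 -c "
from h import *
st('l3',3)"
```

```text
clk 25.05 lane x,y,z mm -49.93 1.48 51.93 F x,y,z 0.12 0.03 -3.93 w 0.0397
```

Call:
send_rows(moves=[0,0,0.5,0,0,0,0.5,0])

```text
clock: 25.3
tcp_pos: [0.5284, 0.0186, 0.0516]
orientation: [0.286, 3.128, 0.0]
contact_force: [-0.4, -0.1, -1.8]
grip_width: 0.0396
```

```bash
python3 -c "
from h import *
st('l3',3)"
```

```text
clk 25.4 lane x,y,z mm -49.85 1.53 51.61 F x,y,z -0.2 -0.14 -1.83 w 0.0395
```

Call:
send_rows(moves=[-8,0,0,0,-20,0,0,0,-34,0,0,0,-48,0,0,0,-62,0,0,0,-74,0,0,0,-83,0,0,0,-88,0,0,0])

```text
clock: 26.4
tcp_pos: [0.6155, 0.0025, 0.0513]
orientation: [0.286, 3.129, -0.0]
contact_force: [0.7, -0.4, -3.4]
grip_width: 0.0392
```

```bash
python3 -c "
from h import *
st('l3',4)"
```

```text
clk 26.55 lane x,y,z mm 37.98 1.42 51.34 F x,y,z 0.21 -0.02 -3.77 w 0.0396
```

Call:
send_rows(moves=[-4,0,0,0,-8,0,0,0,-12,0,0,0,-14,0,0,0,-14,0,0,0])

```text
clock: 27.18
tcp_pos: [0.6288, 0.0001, 0.0515]
orientation: [-0.286, -3.129, 0.0]
contact_force: [0.2, -0.3, -3.7]
grip_width: 0.0391
```

```bash
python3 -c "
from h import *
st('l3',4)"
```

```text
clk 27.32 lane x,y,z mm 51.89 1.43 51.43 F x,y,z 0.21 -0.09 -3.78 w 0.0397
```

Call:
send_rows(moves=[-1.5,0,0,0,-3,0,0,0,-3,0,0,0])

```text
clock: 27.7
tcp_pos: [0.6318, -0.0005, 0.0515]
orientation: [0.286, 3.128, 0.0]
contact_force: [-0.2, 0.1, -3.6]
grip_width: 0.0397
```

```bash
python3 -c "
from h import *
st('l3',4)"
```

```text
clk 27.85 lane x,y,z mm 55.03 1.4 51.48 F x,y,z -0.11 -0.18 -4.05 w 0.0395
```

Call:
send_rows(moves=[-1,0,0,0,-2,0,0,0,-2,0,0,0])

```text
clock: 28.22
tcp_pos: [0.6338, -0.0008, 0.0515]
orientation: [0.286, 3.128, 0.0]
contact_force: [-0.5, -0.3, -4.1]
grip_width: 0.0398
```

```bash
python3 -c "
from h import *
st('l3',4)"
```

```text
clk 28.38 lane x,y,z mm 57.05 1.43 51.49 F x,y,z -0.14 -0.11 -3.96 w 0.0393
```

Call:
send_rows(moves=[-1,0,0,0,-2,0,0,0,-2,0,0,0])

```text
clock: 28.75
tcp_pos: [0.6352, -0.0011, 0.0514]
orientation: [-0.286, -3.128, -0.0]
contact_force: [-1.9, 1.2, -2.8]
grip_width: 0.0395
```

```bash
python3 -c "
from h import *
st('l3',6)"
```

```text
clk 29.0 lane x,y,z mm 58.82 1.42 51.4 F x,y,z -1.79 0.04 -2.67 w 0.0395
```

Call:
send_rows(moves=[-1,0,0,0,-2,0,0,0,-2,0,0,0])

```text
clock: 29.38
tcp_pos: [0.6371, -0.0015, 0.0513]
orientation: [-0.286, -3.127, 0.0]
contact_force: [-4.5, 1.3, -3.1]
grip_width: 0.0395
```

```bash
python3 -c "
from h import *
st('l3',6)"
```

```text
clk 29.62 lane x,y,z mm 60.8 1.41 51.39 F x,y,z -4.36 -0.17 -2.61 w 0.0395
```

Call:
send_rows(moves=[2.5,0,0,0,4.9,0,0,0,4.9,0,2,0,4.9,0,4,0,4.9,0,4,0])

```text
clock: 30.25
tcp_pos: [0.6329, -0.0007, 0.0474]
orientation: [0.286, 3.128, -0.0]
contact_force: [-0.3, 0.0, -3.2]
grip_width: 0.0394
```

```bash
python3 -c "
from h import *
st('l3',4)"
```

```text
clk 30.4 lane x,y,z mm 56.34 1.42 47.5 F x,y,z 0.03 -0.1 -3.37 w 0.0397
```

Call:
send_rows(moves=[0,0,1.5,0,0,0,3,0,0,0,4,0,0,0,4,0])

```text
clock: 30.9
tcp_pos: [0.6326, -0.0006, 0.0434]
orientation: [-0.286, -3.128, -0.0]
contact_force: [-0.1, 0.4, -3.4]
grip_width: 0.0397
```

```bash
python3 -c "
from h import *
st('l3',4)"
```

```text
clk 31.05 lane x,y,z mm 56.22 1.44 43.52 F x,y,z -0.45 0.2 -3.75 w 0.0395
```

Call:
send_rows(moves=[0,0,0.5,0,0,0,1,0,0,0,1,0])

```text
clock: 31.42
tcp_pos: [0.6328, -0.0006, 0.0427]
orientation: [0.286, 3.128, 0.0]
contact_force: [-0.9, 0.1, -1.1]
grip_width: 0.0396
```

```bash
python3 -c "
from h import *
st('l3',4)"
```

```text
clk 31.57 lane x,y,z mm 56.25 1.43 42.67 F x,y,z -0.8 -0.08 -0.98 w 0.0392
```

Call:
send_rows(moves=[0,0,0.3,0,0,0,0.3,0,0,0,0.3,0,0,0,0.3,0], hand=0.3)

```text
clock: 32.08
tcp_pos: [0.6328, -0.0006, 0.0423]
orientation: [0.286, 3.128, 0.0]
contact_force: [-0.4, -0.2, -0.2]
grip_width: 0.06
```

Call:
send_rows(moves=[0,0,-5,0,0,0,-20,0,0,0,-45,0,0,0,-70,0,0,0,-90,0,0,0,-90,0])

```text
clock: 32.83
tcp_pos: [0.634, -0.0006, 0.1344]
orientation: [0.286, 3.125, 0.001]
contact_force: [0.2, -0.0, 0.1]
grip_width: 0.0599
```

```bash
python3 - <<'E'
from h import *
from bench import r
st("l3",1)
for n in ("wrist","scene"):
    f=r.grab_frame(n);pickle.dump(f,open(n+"6.pkl","wb"))
    im=cv2.cvtColor(f["img"],cv2.COLOR_RGB2BGR)
    if n=="scene": im=cv2.resize(im[130:270,180:350],None,fx=4.2,fy=4.2,interpolation=cv2.INTER_CUBIC)
    cv2.imwrite(f"pics/{n}6.png",im)
E
```

```text
clk 32.83 lane x,y,z mm 57.48 1.69 134.43 F x,y,z 0.21 0.0 0.1 w 0.0599
```

View pics/wrist6.png

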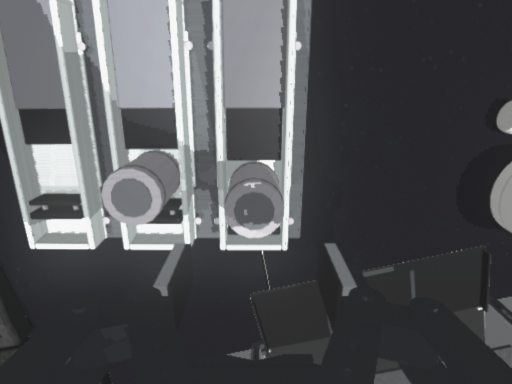

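View pics/scene6.png

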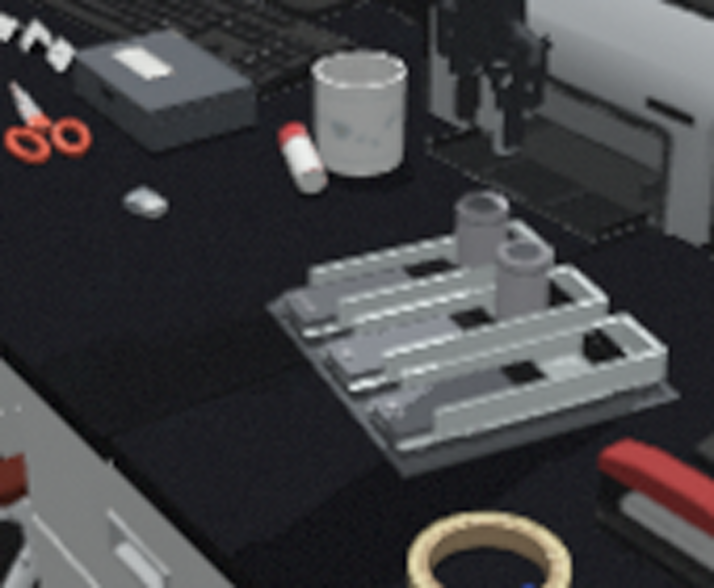

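```bash
python3 - <<'E'
from h import *
from bench import r
f=pickle.load(open("wrist6.pkl","rb"))
for n,uv in (("l3",(254,207)),("l1",(134,195))):
    d=onplane(f,[uv],.077)[0,:2]-OO[n];print(n,(d@EX*1e3).round(1),(d@EY*1e3).round(1))
print(r.hand_in())
E
```

```text
l3 53.8 1.2
l1 45.4 3.5
the job is handed in; nothing more can be done
None
```

I put both canisters into the pockets of their lanes, released them, lifted the gripper clear and handed the job in at about 33 s. The hand-in gave no verdict.

| Canister (start position) | Felt weight | Class | Lane | Buffer felt at lane x | Lowered at lane x |
|---|---|---|---|---|---|
| left one, at (0.460, 0.335) | about 0.84 N | hollow | middle lane, one stud | about 49.5 mm | about 48 mm |
| right one, at (0.475, 0.195) | about 3.85 N | solid | left lane, three studs | about 57.7 mm | about 56 mm |

- **Method:** I set each canister on its deck and slid it back to the buffer. I then backed it off about 1.5 mm from first contact and lowered it until the floor was felt, with the tool at 42.7 mm both times.
- **Forces:** readings stayed below about 6 N. The highest was 5.8 N when I set the hollow canister on the deck. The buffer pushes were about 2.4 N and 4.4 N.
- **Last checks:** the final pictures show both canisters upright in their pockets, the two-stud lane empty and the bystanders in view where they were. The wrist force read about zero after release.
- **Disagreement:** the last picture put the canister centres at 45.4 mm and 53.8 mm, about 2.5 mm short of where I lowered them. It also put the hollow one 3.5 mm to the side, against 1.4 mm felt. I put this down to calibration and rough pixel picks; both are well inside the limits.

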